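Put the capped containers away in their bottle stands

TASK

Put the three capped containers away in the three round wooden bottle stands, each standing upright on the floor of the stand of its own size: the widest container in the largest stand, the middle one in the middle stand and the slimmest in the smallest. Leave the small dark brown cup where it stands.

Things in the scene. Friction and masses are not known exactly. Their poses are not given: they have to be found in the camera images.
- glue_bottle: the widest and tallest capped container: squeeze bottle with a pointed nozzle; body 52 mm diameter up to 98 mm height, cap 40 mm wide up to 118 mm, thin nozzle to the full 140 mm, about 0.18 kg; standing upright; origin at the centre of its underside, z up its axis; round, so its yaw does not matter
- paint_jar: the middle one of the capped containers by width, and the shortest: short white jar with a broad screw lid; 41 mm diameter, 70 mm tall (lid, 38 mm wide, above 48 mm), about 0.09 kg; standing upright; origin at the centre of its underside, z up its axis; round, so its yaw does not matter
- slim_bottle: the slimmest capped container: slender bottle with a long cap; 29 mm diameter up to 69 mm height, 26 mm above, 112 mm tall, about 0.06 kg; standing upright; origin at the centre of its underside, z up its axis; round, so its yaw does not matter
- stand_large: the largest of three plain round wooden bottle stands (shallow drip dishes with a rim), fixed to the table; 80 mm across outside, 68 mm across inside, rim top 12 mm and inner floor 4 mm above the table; it belongs to the 52 mm wide container; origin at the centre of its underside, z up
- stand_medium: the middle one of three plain round wooden bottle stands (shallow drip dishes with a rim), fixed to the table; 69 mm across outside, 57 mm across inside, rim top 12 mm and inner floor 4 mm above the table; it belongs to the 41 mm wide container; origin at the centre of its underside, z up
- stand_small: the smallest of three plain round wooden bottle stands (shallow drip dishes with a rim), fixed to the table; 58 mm across outside, 46 mm across inside, rim top 12 mm and inner floor 4 mm above the table; it belongs to the 29 mm wide container; origin at the centre of its underside, z up
- brown_cup: small open stoneware cup, dark brown, 60 mm across the rim, 43 mm tall; a bystander, to be left alone; origin at the centre of its underside, z up
Mind the look-alikes: they are no part of the job. What is shaped like the glue_bottle but green is not meant.

How it is judged:
By the outcome, as a careful person would: the job done as asked, in the order asked, and still so for the second after the job is handed in, with the robot touching nothing.
It also fails if it takes over 77 s, if anything falls off the work surface, if the arm or the gripper's body presses on something with over 40 N, if the wrist force passes 120 N, or if a joint passes its speed limit or range.

ROBOT

A 7-joint arm with a two-finger parallel gripper is mounted at the origin on the work surface; the furniture and walls round the work are solid. World frame = base frame: x ahead of the robot, y to its left, z up, the work surface at z = 0. Lengths are in mm, angles in degrees, forces in N, time in s.
With the tool pointing down it reaches from about 400 to 900 mm from the base axis. Payload 5.5 kg.
Tool frame: the origin (TCP) lies at the very end of the fingers, on their centre line; the grasp point (between the pads) lies 19 mm behind it (grip_point_offset is the distance from the TCP to the grasp point, in mm); z points along the fingers, y is the line along which they close (so a half turn about z gives the same grasp; the last joint's range is limited). The gripper opens to 92 mm and grips with 3 to 60 N. Pads are 19 mm wide; open, the fingers measure 130 mm over their backs; the gripper's body (75 mm by 190 mm) begins 47 mm behind the grasp point.
Start: joints at [88.763, 28.699, -24.465, 88.831, 12.651, 65.22, -12.049], TCP at [182.661, -623.807, 226.729] pointing down, gripper open.
Joint ranges: [-164.97, 164.97], [-17.58, 116.51], [-87.97, 89.64], [11.32, 138.91], [-80.73, 260.73], [10.89, 115.49], [-147.41, 147.41]. Speed limits (degrees/s): [147.25, 147.25, 180, 180, 180, 180, 180].

INTERFACE

Orientations are given as a 3x3 rotation matrix whose columns are the frame's x, y, z axes.
In Python, from workcell import get_state, grab_frame, job_done, grip_point_offset gives the robot as it stands. The module is installed in compiled form; this text tells all that it offers.
- The arm moves only by the tool carry_out, never from a script. Its argument "steps" is a list of rows, each a list of 3 entries, a list of its own where there are three numbers: the shift along the tool's x, y, z in m, then the turn, a rotation vector about the tool's x, y, z in degrees, then the opening, from 0 (shut) to 1 (fully open). A call has 1 to 8 rows; each row shifts and turns the commanded pose from where the row before left it, along the tool's axes as they then stand; what a row does not reach is not made up. A row lasts 1/8 s, in which the tool goes at most 62.5 mm and 10.7 degrees, less where a joint would pass 70% of its speed; a pose out of reach is approached as far as the arm can. A call with a gripper value outside its range is refused whole. The fingers move at their own pace and stop on an object; "force" is the grip in N (left out, the last holds). Time passes only in rows, so rows that do not move let the fingers close. It gives the time, the measured TCP pose, the force, the opening and the grip force at its end, in the units of the state.
- get_state(): the state, without advancing time (a new reading comes with each control period).
- grab_frame(name): name is "scene" or "top" or "wrist"; returns a dict with "img" (480x640x3 uint8, blue, green, red), "z_map" (480x640 float32, mm along the optical axis (not along the pixel's ray), 0 where there is no reading), "K" (3x3 intrinsics, pixels), "eye" and "orientation" of the camera in the world; the wrist camera has in their place "T_tool_cam" (4x4, takes a point from camera to tool coordinates, whose origin is the TCP and whose axes are the flange's). Camera axes: x right, y down, z forward; pixel columns grow to the right and rows downward; lengths in mm; the calibration is good to about 2 mm. A picture is of the moment at which its call begins: read the wrist's pose just before it.
- job_done(): hands the job in; it is judged then, once.
The state is a dict: "time_s": time; "joint_pos": joint angles; "qd": joint speeds; "effort": joint torques, N m; "tool_pos": TCP position; "ee_rot": TCP orientation; "ft_force": force on the tool from outside, world axes, zero at the start; "wrist_torque": the same for the moment, N m; "grip_width": finger opening in mm; "gripper_force": force on a finger pad.
Only numpy, scipy, OpenCV 4.12 (cv2) and the standard library are available. Lean on these libraries where they do the work, as an engineer would, in place of code of your own. Each camera call takes 0.05 s, during which the arm holds its last target. There are 200 camera calls.

## Working session

There is one attempt and no reset: what is moved stays moved. The work goes in short steps, Python scripts to look and compute and a tool call to move; the robot and the scene stay as the last step left them, time stands still between calls to the robot, and variables do not carry over. Pictures are saved under pics/ and viewed, at most 14 in all, crops included, and the job is handed in when it is done.

Besides the shell and the picture viewer there is one more tool, called as name(argument=value, ...) on one line, values as JSON. carry_out: Moves the arm, as the interface text tells. Its arguments: {"type":"object","properties":{"steps":{"type":"array","items":{"type":"array"}},"force":{"type":"number"}},"required":["steps"]}

```bash
mkdir -p pics; python3 - <<'E'
from workcell import *
import cv2
s=get_state();print({k:s[k] for k in("time_s","tool_pos","ee_rot","grip_width")})
print(grip_point_offset if not callable(grip_point_offset) else grip_point_offset())
for n in("scene","top"):
    f=grab_frame(n);cv2.imwrite(f"pics/{n}0.png",f["img"]);print(n,f["K"],f["eye"],f["orientation"])
E
```

```text
{'time_s': 0.0, 'tool_pos': array([ 182.3652769 , -623.15344634,  225.65423116]), 'ee_rot': array([[ 9.59707876e-01,  2.80999214e-01, -4.84248395e-04],
       [ 2.80999621e-01, -9.59705971e-01,  1.91344989e-03],
       [ 7.29418368e-05, -1.97242654e-03, -9.99998052e-01]]), 'grip_width': 91.9241073418833}
18.8
scene [[444.75100355   0.         318.46035326]
 [  0.         444.75100355 236.57945032]
 [  0.           0.           1.        ]] [ 838.3384814  -423.61929714  671.24774687] [[ 0.75644477  0.49096727 -0.43213707]
 [ 0.65400871 -0.55970599  0.5089222 ]
 [ 0.00799444 -0.66759295 -0.74448354]]
top [[611.91299437   0.         322.15076701]
 [  0.         611.91299437 237.93938153]
 [  0.           0.           1.        ]] [ 386.89301079   -2.99316189 1142.37889257] [[-0.02263913 -0.99685564  0.07593622]
 [-0.99973202  0.02294064  0.00310057]
 [-0.00483285 -0.07584568 -0.99710786]]
```

View pics/scene0.png

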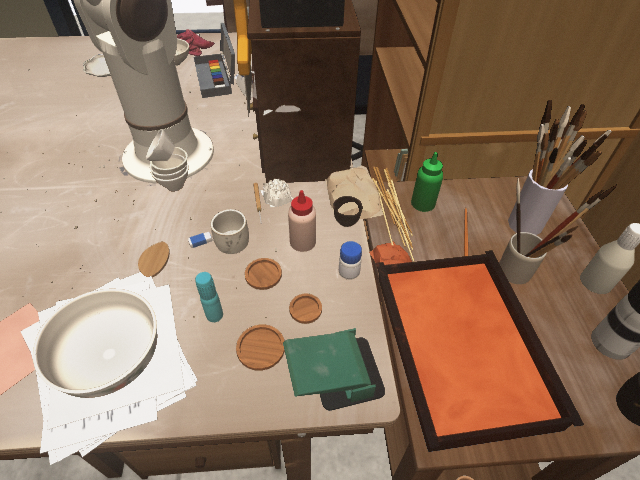

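View pics/top0.png

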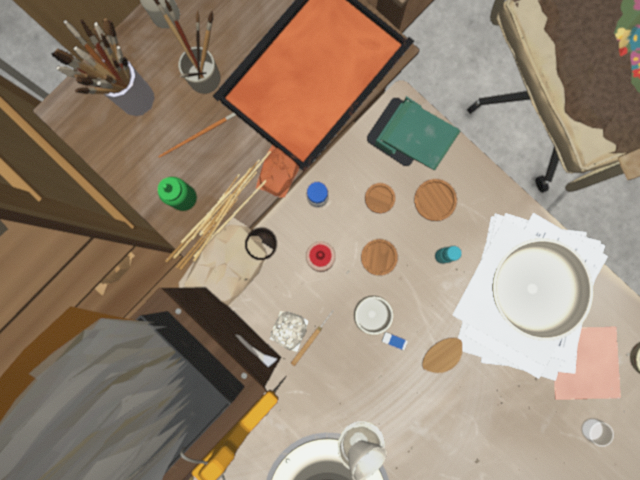

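The scene view shows the pink, red-capped glue bottle at (302,222), the blue-lidded jar at (350,260) and the teal slim bottle at (208,297). Stands are at (263,273), (305,308) and (260,346), with the brown cup at (347,210). In the top view these are the glue bottle (320,256), jar (317,194), slim bottle (448,254), stands (379,257), (380,198) and (435,200), and cup (261,243). The green look-alike is at (172,190).

```bash
cat > h.py <<'E'
from workcell import *
import numpy as np, cv2
def cloud(f):
    K=f["K"];z=f["z_map"];v,u=np.mgrid[:480,:640]
    c=np.stack([(u-K[0,2])/K[0,0]*z,(v-K[1,2])/K[1,1]*z,z],-1)
    return c@np.array(f["orientation"]).T+np.array(f["eye"])
def cast(f,u,v,h):
    K=f["K"];d=np.array(f["orientation"])@np.array([(u-K[0,2])/K[0,0],(v-K[1,2])/K[1,1],1])
    e=np.array(f["eye"]);return (e+d*(h-e[2])/d[2])[:2]
E
python3 - <<'E'
from h import *
t=grab_frame("top");s=grab_frame("scene")
def blob(f,m,seed):
    n,l,st,c=cv2.connectedComponentsWithStats(m.astype(np.uint8))
    i=min([i for i in range(1,n) if st[i,4]>30],key=lambda i:np.hypot(*(c[i]-seed)))
    cn=cv2.findContours((l==i).astype(np.uint8),0,2)[0];(p,r)=cv2.minEnclosingCircle(cv2.convexHull(max(cn,key=len)))
    e=cv2.fitEllipse(cv2.convexHull(max(cn,key=len)));return e,l==i
for n,f,seeds in(("top",t,dict(glue=(320,256,118),jar=(317,194,70),slim=(448,254,112),sA=(379,257,12),sB=(380,198,12),sC=(435,200,12),cup=(261,243,43))),("scene",s,dict(sA=(263,273,12),sB=(305,308,12),sC=(260,346,12),cup=(347,210,43)))):
    hsv=cv2.cvtColor(f["img"],cv2.COLOR_BGR2HSV).astype(int);H,S,V=[hsv[...,i] for i in range(3)]
    P=cloud(f)
    for k,(u,v,h) in seeds.items():
        m={"g":((H<8)|(H>172))&(S>150),"j":(H>105)&(H<130)&(S>130),"s":(H>80)&(H<102)&(S>100),"c":V<75}[k[0]] if k[1] not in"ABC" else (H<20)&(S>95)&(V<225)
        e,mm=blob(f,m,(u,v));q=P[mm];q=q[np.isfinite(q).all(1)]
        print(n,k,np.round(e[0]),np.round(e[1],1),"xy@h",np.round(cast(f,*e[0],h),1),"cloud med",np.round(np.median(q,0),1),"zmax",np.round(np.percentile(q[:,2],95),1),"top xy",np.round(np.median(q[q[:,2]>h-6],0),1) if (q[:,2]>h-6).any() else None, "ext",np.round(np.ptp(q[:,:2],axis=0)))
E
```

```text
top glue [320. 255.] [20.6 20.8] xy@h [436.2   4.6] cloud med [436.3   4.3 112.5] zmax 136.3 top xy [436.9   4.2 114.3] ext [67. 34.]
top jar [317. 192.] [19.2 19.5] xy@h [549.6   7.7] cloud med [550.2   7.7  68.4] zmax 71.5 top xy [550.5   7.6  68.5] ext [180.  32.]
top slim [448. 254.] [14.8 25.7] xy@h [ 433.3 -211.5] cloud med [ 434.3 -213.7  106. ] zmax 112.7 top xy [ 435.  -220.5  110. ] ext [ 60. 229.]
top sA [379. 257.] [35.8 35.9] xy@h [ 435.5 -103.5] cloud med [ 435.8 -104.2    3.6] zmax 12.3 top xy [ 432.3 -101.1   10. ] ext [ 82. 134.]
top sB [380. 198.] [29.6 29.6] xy@h [ 545.6 -108.1] cloud med [ 546.6 -108.8    4.2] zmax 12.3 top xy [ 543.3 -104.2    9.9] ext [187. 133.]
top sC [435. 200.] [41.4 42. ] xy@h [ 539.8 -211.2] cloud med [ 540.9 -212.6    3.3] zmax 11.9 top xy [ 535.9 -208.8    9.7] ext [192. 248.]
top cup [260. 243.] [30.3 31.4] xy@h [463.3 111.8] cloud med [476.5 106.8  14.8] zmax 43.2 top xy [457.5 119.6  41.2] ext [105. 141.]
scene sA [263. 273.] [31.5 37.3] xy@h [ 437.6 -109.8] cloud med [ 434.5 -107.2    5.8] zmax 13.7 top xy [ 437.4 -109.    11.4] ext [445. 355.]
scene sB [305. 308.] [30.1 32.8] xy@h [ 547.4 -114.4] cloud med [ 545.1 -112.     6.1] zmax 13.8 top xy [ 547.5 -114.    11.6] ext [327. 345.]
scene sC [260. 347.] [45.4 49.8] xy@h [ 542.1 -217.9] cloud med [ 539.2 -216.4    5.4] zmax 13.5 top xy [ 540.6 -217.9   11.6] ext [344. 251.]
scene cup [347. 210.] [29.1 30. ] xy@h [470.8  97.5] cloud med [467.7 100.1  34.3] zmax 43.7 top xy [466.6 107.1  41.6] ext [404. 560.]
```

carry_out(steps=[[[0, 0, -0.02], [0, 0, 8.2], 1], [[0, 0, -0.02], [0, 0, 8.2], 1], [[0.025, -0.04, 0], [0, 0, 0], 1], [[0.025, -0.04, 0], [0, 0, 0], 1], [[0.025, -0.04, 0], [0, 0, 0], 1], [[0.025, -0.04, 0], [0, 0, 0], 1], [[0.025, -0.04, 0], [0, 0, 0], 1], [[0.025, -0.04, 0], [0, 0, 0], 1]], force=20)

```text
time_s: 1.2
tool_pos: [333.6, -382.5, 266.7]
ee_rot: [[1.0, -0.001, 0.0], [-0.001, -1.0, -0.0], [0.0, 0.0, -1.0]]
ft_force: [1.6, -0.9, 0.3]
grip_width: 91.6
gripper_force: 0.0
```

carry_out(steps=[[[0.025, -0.04, 0], [0, 0, 0], 1], [[0.025, -0.04, 0], [0, 0, 0], 1], [[0.025, -0.04, 0], [0, 0, 0], 1], [[0, 0, 0], [0, 0, 0], 1], [[0, 0, 0], [0, 0, 0], 1]])

```text
time_s: 1.82
tool_pos: [407.8, -264.5, 266.7]
ee_rot: [[1.0, -0.001, -0.0], [-0.001, -1.0, -0.0], [-0.0, 0.0, -1.0]]
ft_force: [-0.4, -0.3, -0.6]
grip_width: 92.0
gripper_force: 0.0
```

```bash
python3 - <<'E'
from h import *
s=get_state();f=grab_frame("wrist");cv2.imwrite("pics/w1.png",f["img"]);print(s["tool_pos"],s["ee_rot"],f["T_tool_cam"],f["K"])
E
```

```text
[ 407.80748131 -264.51608399  266.65862765] [[ 9.99999096e-01 -1.26029097e-03 -4.68615578e-04]
 [-1.26049404e-03 -9.99999112e-01 -4.33296579e-04]
 [-4.68069082e-04  4.33886875e-04 -9.99999796e-01]] [[ 4.28227584e-04 -9.64704427e-01 -2.63334741e-01  7.05170931e+01]
 [ 9.99999270e-01  7.10720415e-04 -9.77492971e-04  2.08168749e+00]
 [ 1.13014917e-03 -2.63334131e-01  9.64704026e-01 -1.57349910e+02]
 [ 0.00000000e+00  0.00000000e+00  0.00000000e+00  1.00000000e+00]] [[406.75444714   0.         319.13645124]
 [  0.         406.75444714 239.49608925]
 [  0.           0.           1.        ]]
```

View pics/w1.png

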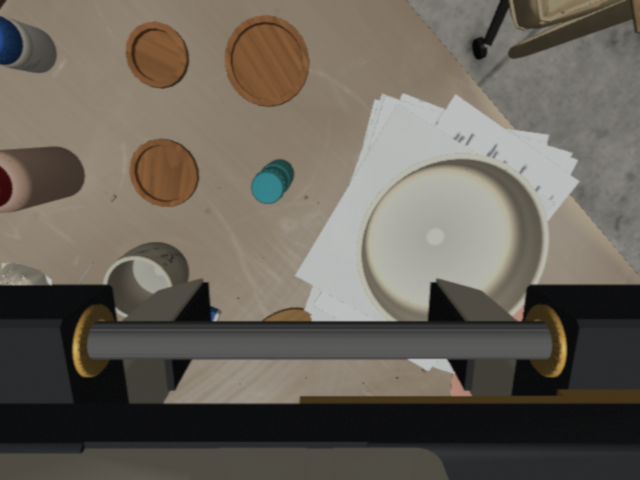

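The wrist view shows the teal bottle's cap top at about (268,187), the medium stand at (165,172), the small stand at (157,55) and the large stand at (267,60). Glue and jar are at the left edge.

```bash
cat >> h.py <<'E'
def wframe():
    s=get_state();f=grab_frame("wrist");T=np.array(f["T_tool_cam"]);R=np.array(s["ee_rot"])
    f["orientation"]=R@T[:3,:3];f["eye"]=np.array(s["tool_pos"])+R@T[:3,3];return f
def comp(m,seed):
    n,l,st,c=cv2.connectedComponentsWithStats(m.astype(np.uint8))
    i=min([i for i in range(1,n) if st[i,4]>150],key=lambda i:np.hypot(*(c[i]-seed)));return l==i
def circ(f,m,h):
    c=max(cv2.findContours(m.astype(np.uint8),0,1)[0],key=len)
    p=np.float32([cast(f,u,v,h) for u,v in cv2.convexHull(c)[:,0]])
    return np.round(cv2.minEnclosingCircle(p.astype(np.float32)),1) if 0 else cv2.minEnclosingCircle(p)
def hsv(f):
    x=cv2.cvtColor(f["img"],cv2.COLOR_BGR2HSV).astype(int);return x[...,0],x[...,1],x[...,2]
E
python3 - <<'E'
from h import *
f=wframe();H,S,V=hsv(f);P=cloud(f)
for k,s in dict(med=(165,172),small=(157,55),large=(267,60)).items():
    m=comp((H<20)&(S>95),s);print(k,m.sum(),circ(f,m,12))
m=comp((H>80)&(H<102)&(S>90),(270,183));print("slim",m.sum(),np.percentile(P[m][:,2],[5,50,95]))
t=m&(P[...,2]>106);t=comp(t,(270,185));print(t.sum(),circ(f,t,112),np.median(P[t],0))
E
```

```text
med 3661 ((434.8411560058594, -109.8539810180664), 34.5380859375)
small 3220 ((544.8541870117188, -114.77904510498047), 29.190105438232422)
large 6007 ((538.6201171875, -216.9354248046875), 39.636505126953125)
slim 1238 [ 45.51165183 110.77148234 112.41307893]
823 ((434.9011535644531, -226.80270385742188), 12.593018531799316) [ 435.1934785  -226.79166309  111.32419685]
```

carry_out(steps=[[[0.027, -0.038, 0.03], [0, 0, 0], 1], [[0, 0, 0.045], [0, 0, 0], 1], [[0, 0, 0.045], [0, 0, 0], 1], [[0, 0, 0.045], [0, 0, 0], 1], [[0, 0, 0.03], [0, 0, 0], 1], [[0, 0, 0.018], [0, 0, 0], 1], [[0, 0, 0], [0, 0, 0], 1], [[0, 0, 0], [0, 0, 0], 0]])

```text
time_s: 2.92
tool_pos: [436.0, -226.8, 54.7]
ee_rot: [[1.0, -0.002, 0.002], [-0.002, -1.0, -0.001], [0.002, 0.001, -1.0]]
ft_force: [-0.7, -0.3, 1.0]
grip_width: 85.8
gripper_force: 0.0
```

carry_out(steps=[[[0, 0, 0], [0, 0, 0], 0], [[0, 0, 0], [0, 0, 0], 0], [[0, 0, 0], [0, 0, 0], 0], [[0, 0, 0], [0, 0, 0], 0], [[0, 0, 0], [0, 0, 0], 0]])

```text
time_s: 3.55
tool_pos: [435.2, -226.1, 53.7]
ee_rot: [[1.0, -0.001, -0.0], [-0.001, -1.0, -0.0], [-0.0, 0.0, -1.0]]
ft_force: [-0.6, -0.3, 0.3]
grip_width: 36.3
gripper_force: 0.0
```

carry_out(steps=[[[0, 0, 0], [0, 0, 0], 0], [[0, 0, 0], [0, 0, 0], 0], [[0, 0, 0], [0, 0, 0], 0], [[0, 0, -0.01], [0, 0, 0], 0], [[0, 0, -0.03], [0, 0, 0], 0], [[0, 0, -0.02], [0, 0, 0], 0]])

```text
time_s: 4.3
tool_pos: [435.7, -226.2, 115.3]
ee_rot: [[1.0, -0.001, 0.001], [-0.001, -1.0, -0.0], [0.001, 0.0, -1.0]]
ft_force: [0.5, 0.1, -0.1]
grip_width: 28.3
gripper_force: 19.9
```

carry_out(steps=[[[0.0275, -0.028, 0], [0, 0, 0], 0], [[0.0275, -0.028, 0], [0, 0, 0], 0], [[0.0275, -0.028, 0], [0, 0, 0], 0], [[0.0275, -0.028, 0], [0, 0, 0], 0], [[0, 0, 0], [0, 0, 0], 0], [[0, 0, 0.025], [0, 0, 0], 0], [[0, 0, 0.02], [0, 0, 0], 0], [[0, 0, 0.008], [0, 0, 0], 0]])

```text
time_s: 5.3
tool_pos: [543.8, -114.9, 59.4]
ee_rot: [[1.0, -0.002, -0.003], [-0.002, -1.0, 0.0], [-0.003, -0.0, -1.0]]
ft_force: [-0.5, 0.5, -0.6]
grip_width: 28.2
gripper_force: 19.9
```

carry_out(steps=[[[0, 0, 0.002], [0, 0, 0], 0], [[0, 0, 0], [0, 0, 0], 0]])

```text
time_s: 5.55
tool_pos: [545.7, -114.4, 59.1]
ee_rot: [[1.0, -0.002, 0.001], [-0.002, -1.0, -0.0], [0.001, 0.0, -1.0]]
ft_force: [-0.2, 0.1, 0.3]
grip_width: 28.4
gripper_force: 19.9
```

carry_out(steps=[[[0, 0, 0.001], [0, 0, 0], 0], [[0, 0, 0], [0, 0, 0], 0.4], [[0, 0, 0], [0, 0, 0], 0.7], [[0, 0, 0], [0, 0, 0], 0.8], [[0, 0, 0], [0, 0, 0], 0.9], [[0, 0, -0.02], [0, 0, 0], 0.9], [[0, 0, -0.05], [0, 0, 0], 1], [[0, 0, -0.05], [0, 0, 0], 1]])

```text
time_s: 6.55
tool_pos: [545.3, -114.0, 180.1]
ee_rot: [[1.0, -0.001, 0.0], [-0.001, -1.0, 0.0], [0.0, -0.0, -1.0]]
ft_force: [0.3, -0.4, 0.5]
grip_width: 90.5
gripper_force: 0.0
```

carry_out(steps=[[[0, 0, -0.05], [0, 0, 0], 1], [[-0.025, -0.015, -0.04], [0, 0, 0], 1], [[-0.04, -0.02, 0], [0, 0, 0], 1], [[-0.04, -0.02, 0], [0, 0, 0], 1], [[-0.025, -0.02, 0], [0, 0, 0], 1], [[0, 0, 0], [0, 0, 0], 1], [[0, 0, 0], [0, 0, 0], 1]])

```text
time_s: 7.42
tool_pos: [416.3, -39.5, 268.8]
ee_rot: [[1.0, -0.001, 0.002], [-0.001, -1.0, -0.001], [0.002, 0.001, -1.0]]
ft_force: [0.1, 0.3, -0.6]
grip_width: 91.6
gripper_force: 0.0
```

```bash
python3 - <<'E'
from h import *
f=wframe();cv2.imwrite("pics/w2.png",f["img"]);H,S,V=hsv(f);P=cloud(f);Z=P[...,2]
print(get_state()["tool_pos"])
n=comp(((H<8)|(H>172))&(S>140)&(Z>90),(270,150));c=comp(n&(Z>112)&(Z<122),(270,150))
print("glue cap",c.sum(),circ(f,c,118),"nozzle",P[n&(Z>130)].mean(0) if (n&(Z>130)).any() else None)
j=comp((H>105)&(H<130)&(S>100)&(Z>64)&(Z<76),(260,50));print("jar",j.sum(),circ(f,j,70))
t=comp((H>80)&(H<102)&(S>90)&(Z>109),(450,60));print("slim",t.sum(),circ(f,t,116),np.percentile(P[t][:,2],50))
E
```

```text
[416.43227459 -39.61631049 268.51765465]
glue cap 910 ((436.6702575683594, -0.8211528062820435), 16.204565048217773) nozzle [438.72844519  -2.53006795 148.4046538 ]
jar 1758 ((549.3977661132812, 2.4689853191375732), 18.894359588623047)
slim 1102 ((543.578369140625, -113.563720703125), 12.826292991638184) 115.1103254222244
```

View pics/w2.png

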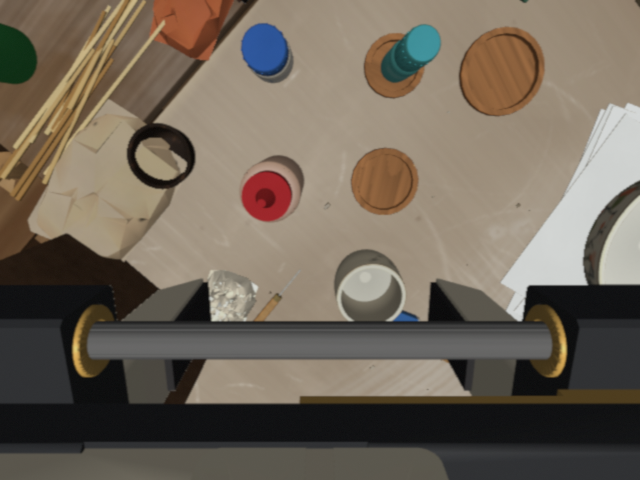

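The wrist view shows the slim bottle upright in the small stand (top at (425,40)). The glue cap disc is centred at about (267,196), the jar lid at (265,46) and the cup at (161,155). I'll recheck the glue centre because the radius came out short.

```bash
python3 - <<'E'
from h import *
f=wframe();H,S,V=hsv(f);P=cloud(f)
m=comp(((H<6)|(H>174))&(S>170),(267,196));print(m.sum(),circ(f,m,118),np.median(P[m],0))
b=comp(((H<12)|(H>165))&(S>60)&(P[...,2]>20)&(P[...,2]<122),(267,196));q=P[b&(P[...,2]>96)&(P[...,2]<102)];print(len(q),q.min(0),q.max(0))
E
```

```text
1822 ((437.4912414550781, -1.375927448272705), 18.825510025024414) [438.19222275  -1.5955332  112.75853807]
40 [430.869568   -19.47999787  96.02070913] [455.14434381   7.64653312 101.97393138]
```

carry_out(steps=[[[0.021, -0.0385, 0], [0, 0, 0], 1], [[0, 0, 0.045], [0, 0, 0], 1], [[0, 0, 0.045], [0, 0, 0], 1], [[0, 0, 0.045], [0, 0, 0], 1], [[0, 0, 0.035], [0, 0, 0], 1], [[0, 0, 0.018], [0, 0, 0], 1], [[0, 0, 0], [0, 0, 0], 0], [[0, 0, 0], [0, 0, 0], 0]], force=30)

```text
time_s: 8.52
tool_pos: [437.4, -0.6, 80.1]
ee_rot: [[1.0, -0.002, 0.001], [-0.002, -1.0, 0.001], [0.001, -0.001, -1.0]]
ft_force: [-0.7, 0.2, 0.3]
grip_width: 76.0
gripper_force: 0.0
```

carry_out(steps=[[[0, 0, 0], [0, 0, 0], 0], [[0, 0, 0], [0, 0, 0], 0], [[0, 0, 0], [0, 0, 0], 0], [[0, 0, 0], [0, 0, 0], 0], [[0, 0, 0], [0, 0, 0], 0], [[0, 0, 0], [0, 0, 0], 0]])

```text
time_s: 9.28
tool_pos: [437.2, -0.6, 80.2]
ee_rot: [[1.0, -0.001, 0.001], [-0.001, -1.0, -0.0], [0.001, 0.0, -1.0]]
ft_force: [-0.5, 0.7, 5.7]
grip_width: 49.4
gripper_force: 30.0
```

carry_out(steps=[[[0, 0, -0.01], [0, 0, 0], 0], [[0, 0, -0.02], [0, 0, 0], 0], [[0, 0, 0], [0, 0, 0], 0], [[0, 0, 0], [0, 0, 0], 0]])

```text
time_s: 9.78
tool_pos: [436.1, -0.9, 109.4]
ee_rot: [[1.0, -0.002, -0.0], [-0.002, -1.0, -0.0], [-0.0, 0.0, -1.0]]
ft_force: [-0.0, -0.1, -1.4]
grip_width: 49.4
gripper_force: 30.0
```

```bash
python3 - <<'E'
from h import *
f=grab_frame("scene");cv2.imwrite("pics/s2.png",cv2.resize(f["img"][120:330,190:430],None,fx=2.5,fy=2.5))
E
```

```text
(no output)
```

View pics/s2.png

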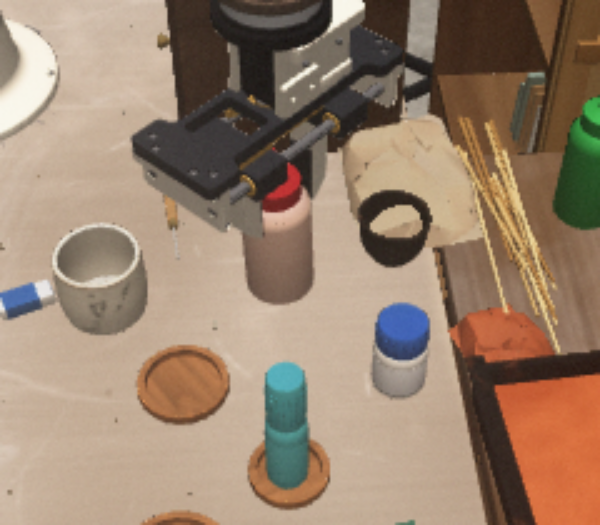

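The glue bottle hangs upright in the grip, and the slim bottle stands in its dish.

carry_out(steps=[[[0, 0.036, -0.02], [0, 0, 0], 0], [[0, 0.045, 0], [0, 0, 0], 0], [[0, 0.045, 0], [0, 0, 0], 0], [[0, 0.045, 0], [0, 0, 0], 0], [[0, 0.045, 0], [0, 0, 0], 0], [[0.034, 0, 0], [0, 0, 0], 0], [[0.034, 0, 0], [0, 0, 0], 0], [[0.034, 0, 0], [0, 0, 0], 0]])

```text
time_s: 10.82
tool_pos: [538.4, -217.0, 128.5]
ee_rot: [[1.0, -0.002, -0.002], [-0.002, -1.0, 0.001], [-0.002, -0.001, -1.0]]
ft_force: [0.3, 0.1, -1.0]
grip_width: 49.5
gripper_force: 30.0
```

carry_out(steps=[[[0, 0, 0.015], [0, 0, 0], 0], [[0, 0, 0.015], [0, 0, 0], 0], [[0, 0, 0.01], [0, 0, 0], 0], [[0, 0, 0.003], [0, 0, 0], 0], [[0, 0, 0.001], [0, 0, 0], 0], [[0, 0, 0], [0, 0, 0], 0]])

```text
time_s: 11.58
tool_pos: [538.5, -217.0, 86.2]
ee_rot: [[1.0, -0.002, 0.001], [-0.002, -1.0, -0.0], [0.001, 0.0, -1.0]]
ft_force: [-0.1, -0.3, -1.0]
grip_width: 49.5
gripper_force: 30.0
```

carry_out(steps=[[[0, 0, 0.0005], [0, 0, 0], 0], [[0, 0, 0.0005], [0, 0, 0], 0], [[0, 0, 0.0005], [0, 0, 0], 0], [[0, 0, 0], [0, 0, 0], 0]])

```text
time_s: 12.08
tool_pos: [538.4, -216.9, 84.4]
ee_rot: [[1.0, -0.001, 0.0], [-0.001, -1.0, -0.0], [0.0, 0.0, -1.0]]
ft_force: [-0.0, 0.8, -0.2]
grip_width: 49.5
gripper_force: 30.0
```

carry_out(steps=[[[0, 0, 0], [0, 0, 0], 0.7], [[0, 0, 0], [0, 0, 0], 0.85], [[0, 0, 0], [0, 0, 0], 0.9], [[0, 0, 0], [0, 0, 0], 0.9], [[0, 0, -0.02], [0, 0, 0], 0.9], [[0, 0, -0.05], [0, 0, 0], 0.9], [[0, 0, -0.05], [0, 0, 0], 0.9], [[0, 0, -0.04], [0, 0, 0], 0.9]])

```text
time_s: 13.08
tool_pos: [539.0, -216.6, 248.0]
ee_rot: [[1.0, -0.001, 0.003], [-0.001, -1.0, -0.001], [0.003, 0.001, -1.0]]
ft_force: [-0.0, -0.3, 0.3]
grip_width: 82.4
gripper_force: 0.0
```

```bash
python3 - <<'E'
from h import *
print(np.round(get_state()["joint_pos"],1),get_state()["tool_pos"])
f=grab_frame("top");P=cloud(f)
for n,(a,b,c,d) in dict(mug=(352,395,295,337),clay=(262,298,148,198),tray_corner=(290,330,130,170),jarnear=(330,360,160,200)).items():
    q=P[c:d,a:b].reshape(-1,3);q=q[q[:,2]>8];print(n,len(q),len(q) and (q.min(0).round(),q.max(0).round()))
f=wframe();cv2.imwrite("pics/w3.png",f["img"])
E
```

```text
[ 49.8  22.9 -39.3  97.6  15.8  65.  -84. ] [ 538.98985802 -216.62203697  248.02462352]
mug 543 (array([ 290., -127.,    8.]), array([ 387.,   -3., 1142.]))
clay 1303 (array([387.,  -3.,   8.]), array([ 644.,  111., 1142.]))
tray_corner 1266 (array([387., -17.,   9.]), array([ 676.,   57., 1142.]))
jarnear 2 (array([ 387.,   -3., 1142.]), array([ 387.,   -3., 1142.]))
```

View pics/w3.png

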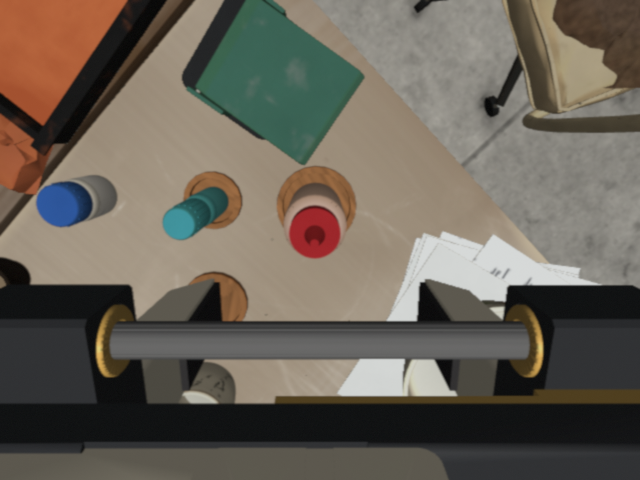

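The wrist view shows the glue bottle upright in the large stand (cap at (315,232)), the slim bottle still upright, and the jar lid at (65,204).

```bash
python3 - <<'E'
from h import *
f=grab_frame("top");P=cloud(f)
for n,(a,b,c,d) in dict(mug=(352,395,295,337),clay=(262,298,148,198),tray_corner=(290,330,130,170)).items():
    q=P[c:d,a:b].reshape(-1,3);q=q[(q[:,2]>8)&(q[:,2]<300)];print(n,len(q),q.min(0).round(),q.max(0).round())
f=wframe();H,S,V=hsv(f);P=cloud(f);Z=P[...,2]
j=comp((H>105)&(H<130)&(S>100)&(Z>64)&(Z<76),(65,204));print("jar",j.sum(),circ(f,j,70))
c=comp(((H<6)|(H>174))&(S>170),(315,232));print("glue",circ(f,c,122))
E
```

```text
mug 513 [ 290. -127.    8.] [366. -53.  65.]
clay 1307 [557.  43.   8.] [644. 111.  44.]
tray_corner 1261 [597. -17.   9.] [676.  57.  46.]
jar 1583 ((551.5233154296875, 0.011393425986170769), 19.804445266723633)
glue ((539.9872436523438, -216.01593017578125), 18.993331909179688)
```

carry_out(steps=[[[0.003, -0.044, 0], [0, 0, 0], 0.7], [[0.002, -0.044, 0], [0, 0, 0], 0.7], [[0.002, -0.044, 0], [0, 0, 0], 0.7], [[0.002, -0.044, 0], [0, 0, 0], 0.7], [[0.002, -0.0425, 0], [0, 0, 0], 0.7], [[0, 0, 0.02], [0, 0, -10], 0.7], [[0, 0, 0.02], [0, 0, -10], 0.7], [[0, 0, 0.02], [0, 0, -10], 0.7]])

```text
time_s: 14.28
tool_pos: [548.4, 1.9, 182.7]
ee_rot: [[0.863, 0.504, -0.002], [0.504, -0.863, 0.0], [-0.002, -0.001, -1.0]]
ft_force: [0.6, -0.2, -0.5]
grip_width: 64.4
gripper_force: 0.0
```

carry_out(steps=[[[0, 0, 0.01], [0, 0, 0], 0.7], [[0, 0, 0], [0, 0, 0], 0.7]])

```text
time_s: 14.52
tool_pos: [548.6, 1.6, 173.2]
ee_rot: [[0.868, 0.496, -0.002], [0.496, -0.868, 0.0], [-0.002, -0.002, -1.0]]
ft_force: [0.2, -0.4, 0.0]
grip_width: 64.3
gripper_force: 0.0
```

```bash
python3 - <<'E'
from h import *
print(np.round(get_state()["joint_pos"],1),get_state()["tool_pos"])
f=wframe();H,S,V=hsv(f);P=cloud(f);Z=P[...,2]
j=comp((H>105)&(H<130)&(S>100)&(Z>60)&(Z<80),(320,250));print("jar",j.sum(),circ(f,j,70))
E
```

```text
[ 34.3  27.4 -47.5 105.8  23.7  57.4 -83.4] [548.61720125   1.58857635 173.2396825 ]
jar 2367 ((552.3466796875, 4.305025577545166), 18.956066131591797)
```

carry_out(steps=[[[0.003, 0, 0.04], [0, 0, 0], 0.7], [[0, 0, 0.04], [0, 0, 0], 0.7], [[0, 0, 0.035], [0, 0, 0], 0.7], [[0, 0, 0.023], [0, 0, 0], 0.7], [[0, 0, 0.01], [0, 0, 0], 0.7], [[0, 0, 0], [0, 0, 0], 0], [[0, 0, 0], [0, 0, 0], 0], [[0, 0, 0], [0, 0, 0], 0]], force=20)

```text
time_s: 15.58
tool_pos: [553.0, 3.3, 27.4]
ee_rot: [[0.867, 0.499, 0.002], [0.499, -0.867, -0.0], [0.002, 0.001, -1.0]]
ft_force: [0.4, 0.6, 3.2]
grip_width: 39.3
gripper_force: 20.0
```

carry_out(steps=[[[0, 0, 0], [0, 0, 0], 0], [[0, 0, 0], [0, 0, 0], 0], [[0, 0, 0], [0, 0, 0], 0]])

```text
time_s: 15.95
tool_pos: [553.0, 3.3, 27.3]
ee_rot: [[0.867, 0.499, 0.002], [0.499, -0.867, -0.0], [0.002, 0.001, -1.0]]
ft_force: [-1.1, 0.8, 6.4]
grip_width: 39.4
gripper_force: 20.0
```

carry_out(steps=[[[0, 0, -0.01], [0, 0, 0], 0], [[0, 0, -0.025], [0, 0, 0], 0], [[0, 0, -0.025], [0, 0, 0], 0], [[-0.032, 0.008, 0], [0, 0, 0], 0], [[-0.032, 0.008, 0], [0, 0, 0], 0], [[-0.032, 0.008, 0], [0, 0, 0], 0], [[-0.032, 0.008, 0], [0, 0, 0], 0], [[-0.03, 0.007, 0], [0, 0, 0], 0]])

```text
time_s: 16.95
tool_pos: [433.7, -110.4, 86.6]
ee_rot: [[0.867, 0.499, 0.0], [0.499, -0.867, -0.001], [-0.0, 0.001, -1.0]]
ft_force: [0.4, -0.1, -0.3]
grip_width: 39.7
gripper_force: 20.0
```

carry_out(steps=[[[0, 0, 0], [0, 0, 0], 0], [[0, 0, 0], [0, 0, 0], 0]])

```text
time_s: 17.2
tool_pos: [435.4, -109.3, 86.8]
ee_rot: [[0.867, 0.499, 0.001], [0.499, -0.867, -0.0], [0.001, 0.001, -1.0]]
ft_force: [-0.2, 1.1, -0.7]
grip_width: 39.5
gripper_force: 20.0
```

carry_out(steps=[[[0, 0, 0.025], [0, 0, 0], 0], [[0, 0, 0.02], [0, 0, 0], 0], [[0, 0, 0.006], [0, 0, 0], 0], [[0, 0, 0.002], [0, 0, 0], 0], [[0, 0, 0], [0, 0, 0], 0], [[0, 0, 0], [0, 0, 0], 0]])

```text
time_s: 17.95
tool_pos: [435.2, -109.5, 33.8]
ee_rot: [[0.867, 0.499, 0.001], [0.499, -0.867, -0.0], [0.001, 0.001, -1.0]]
ft_force: [0.6, 0.2, -1.2]
grip_width: 39.5
gripper_force: 20.0
```

carry_out(steps=[[[0, 0, 0.001], [0, 0, 0], 0], [[0, 0, 0.0005], [0, 0, 0], 0], [[0, 0, 0], [0, 0, 0], 0]])

```text
time_s: 18.32
tool_pos: [434.6, -109.5, 31.8]
ee_rot: [[0.867, 0.499, 0.0], [0.499, -0.867, -0.0], [0.0, 0.0, -1.0]]
ft_force: [0.6, -0.4, -1.7]
grip_width: 39.6
gripper_force: 20.0
```

Release, retreat and check.

carry_out(steps=[[[0, 0, 0.0005], [0, 0, 0], 0], [[0, 0, 0], [0, 0, 0], 0.6], [[0, 0, 0], [0, 0, 0], 0.7], [[0, 0, 0], [0, 0, 0], 0.7], [[0, 0, -0.02], [0, 0, 0], 0.7], [[0, 0, -0.05], [0, 0, 0], 0.7], [[0, 0, -0.05], [0, 0, 0], 0.7], [[0, 0, -0.05], [0, 0, 0], 0.7]])

```text
time_s: 19.32
tool_pos: [434.4, -109.2, 202.6]
ee_rot: [[0.867, 0.499, -0.0], [0.499, -0.867, 0.0], [-0.0, -0.0, -1.0]]
ft_force: [0.4, -0.9, 0.3]
grip_width: 64.3
gripper_force: 0.0
```

carry_out(steps=[[[0, 0, -0.05], [0, 0, 0], 0.7], [[-0.02, 0, -0.03], [0, 0, 0], 0.7], [[0, 0, 0], [0, 0, 0], 0.7], [[0, 0, 0], [0, 0, 0], 0.7]])

```text
time_s: 19.82
tool_pos: [416.9, -119.5, 280.6]
ee_rot: [[0.867, 0.498, -0.001], [0.498, -0.867, -0.0], [-0.001, -0.0, -1.0]]
ft_force: [-0.9, 0.2, -1.6]
grip_width: 64.3
gripper_force: 0.0
```

```bash
python3 - <<'E'
from h import *
f=wframe();cv2.imwrite("pics/w4.png",f["img"]);H,S,V=hsv(f);P=cloud(f);Z=P[...,2]
j=comp((H>105)&(H<130)&(S>100)&(Z>60)&(Z<90),(280,200));print("jar",circ(f,j,74),np.median(P[j][:,2]))
cv2.imwrite("pics/s3.png",grab_frame("scene")["img"])
E
```

```text
jar ((434.3928527832031, -110.96590423583984), 18.636991500854492) 73.22461265852894
```

View pics/w4.png

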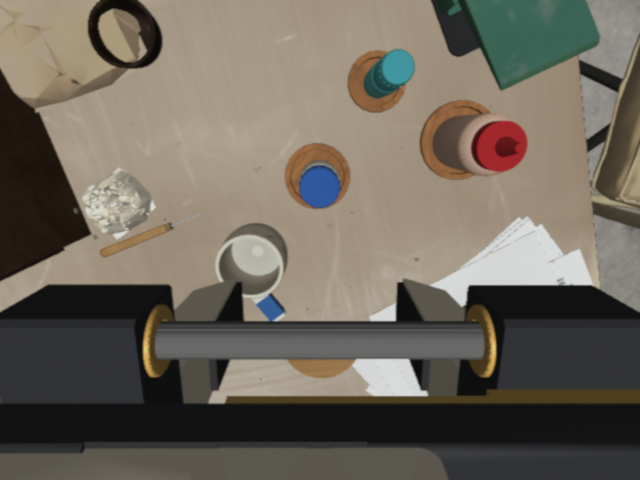

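View pics/s3.png

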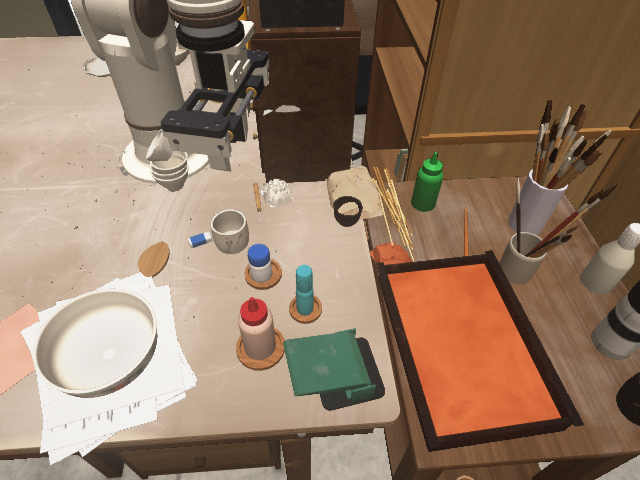

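Both views show all three containers upright in their own stands: jar at scene (260,265), slim bottle at (304,293) and glue bottle at (257,335). The cup at (347,210) is untouched and the arm is clear.

```bash
python3 -c "
from workcell import *
print(job_done())"
```

```text
the job is handed in; nothing more can be done
None
```

All three containers are standing upright in their own stands, the brown cup was left where it stood, and I handed the job in at about 20 s of robot time; it returned no verdict.

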